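Angle a plan carton past the keeper post into its bay

TASK

Push the long plan carton across the table into the low white bay, pushing one end and then the other so that it angles in behind the keeper post, until it lies flat against the back board along its whole length. Only push it with the fingers: never straddle, grip, lift or tip it, and leave the jar, the tape roll and the ledger where they are. Finish with the hand clear of everything.

Things in the scene. Friction and masses are not known exactly. Their poses are not given: they have to be found in the camera images.
- carton: long brown cardboard plan carton with dark red ends and a blank white label on top, about 0.35 kg, a rigid closed box 280 mm long, 45 mm wide, 45 mm high, lying flat on the table. Origin: centre of its underside. Its y axis runs along its length (ends at y = +-140 mm), x across its width, z up. It slides on the table when pushed.
- bay: low fixed bay of white boards with yellow top edges and a green floor marking flush with the table (no step or sill), open on the robot's side. Origin: on the table at the middle of its open mouth. x points inward (away from the robot), y along the bay, z up. Back board: its inner face is at x = 75 mm; end boards: inner faces at y = +-180 mm, running from x = 0 to the back board. All boards 40 mm high and 12 mm thick.
- post: fixed upright keeper post, white with a red top, round, 25 mm diameter, 70 mm tall, standing just outside the bay's mouth (axis about 15 mm in front of the mouth line), about 90 mm to one side of the bay's middle or the other. The opening between it and the farther end board is shorter than the carton; between the post and the back board there is about 78 mm. Origin: on its axis at the table. The flat empty foot disc on the other side is flush with the table and no obstacle.
- jar: small closed amber jar with white lid, 50 mm diameter, 75 mm tall, standing beyond one end of the bay; leave alone. Origin: centre of its underside.
- tape_roll: roll of white paper tape lying flat, 64 mm outer diameter, 25 mm high, beyond the other end of the bay; leave alone. Origin: centre of its underside.
- ledger: bound ledger lying flat behind the back board, 150 x 210 mm and 40 mm high, black with a red spine; leave alone. Origin: centre of its underside.

How it is judged:
By the outcome, as a careful person would: the job done as asked, in the order asked, and still so for the second after the job is handed in, with the robot touching nothing.
It also fails if it takes over 69 s, if anything falls off the work surface, if the arm or the gripper's body presses on something with over 40 N, if the wrist force passes 120 N, or if a joint passes its speed limit or range.

ROBOT

A 7-joint arm with a two-finger parallel gripper is mounted at the origin on the work surface. World frame = base frame: x ahead of the robot, y to its left, z up, the work surface at z = 0. Lengths are in m, angles in rad, forces in N, time in s.
With the tool pointing down it reaches from about 0.4 to 0.85 m from the base axis. Payload 4.5 kg.
Tool frame: the origin (TCP) lies at the very end of the fingers, on their centre line; the grasp point (between the pads) lies 19 mm behind it; z points along the fingers, y is the direction in which the jaws open and shut (so a half turn about z gives the same grasp; the last joint's range is limited). The gripper opens to 88 mm and grips with 3 to 60 N. Pads are 18 mm wide; open, the fingers measure 123 mm over their backs; the gripper's body (75 mm by 187 mm) begins 45 mm behind the grasp point.
Start: joints at [-1.208, 0.689, -0.195, 1.565, 0.157, 0.902, -0.215], TCP at [0.202, 0.592, 0.239] pointing down, gripper open.
Joint ranges: [-3.01, 3.01], [-0.46, 2.08], [-1.47, 1.51], [0.13, 2.56], [-1, 4.14], [0.04, 2.09], [-2.66, 2.66]. Speed limits (rad/s): [2.57, 2.57, 3.14, 3.14, 3.14, 3.14, 3.14].

INTERFACE

Orientations are given as a unit quaternion [x, y, z, w].
In Python, from plant import telemetry, imaging, r gives the robot as it stands.
- The arm moves only by the shell command python3 -m creep 'ROWS' [FORCE]. ROWS is JSON, a list of rows, each a list of 5 numbers: the closure in counts, from 0 (fully open) to 255 (shut), then the shift along the tool's x, y, z in m, then the turn about the tool's z in degrees. In form: [[fingers, x, y, z, yaw], ...]. A call has 1 to 10 rows; each row is the pose to reach, as a shift and turn from the pose commanded when the call began, along the tool's axes at that moment; what a row does not reach only later rows make up. A row lasts 1/8 s, in which the tool goes at most 62.5 mm and 10.7 degrees, less where a joint would pass 70% of its speed; a pose out of reach is approached as far as the arm can. A call with a gripper value outside its range is refused whole. The fingers move at their own pace and stop on an object; FORCE is the grip in N (left out, the last holds). Time passes only in rows, so rows that repeat a pose let the fingers close. It gives the time, the measured TCP pose, the force and the opening at its end, in the units of the state.
- telemetry.get_state(): the state, without advancing time (a new reading comes with each control period).
- imaging.snapshot(name): name is "scene" or "top" or "wrist"; returns a dict with "image" (384x512x3 uint8, blue, green, red), "camera_matrix" (3x3 intrinsics, pixels), "R" (3x3) and "t" (3): a world point X has camera coordinates R X + t; the wrist camera has in their place "hand_eye" (4x4, takes a point from camera to tool coordinates, whose origin is the TCP and whose axes are the flange's). Camera axes: x right, y down, z forward; pixel columns grow to the right and rows downward; lengths in m; the calibration is good to about 2 mm. The wrist camera is an equidistant fisheye: a pixel r from the principal point sees the ray r / f radians off the axis. A picture is of the moment at which its call begins: read the wrist's pose just before it. There is no depth.
- r.finish_job(): hands the job in, once; it reports no verdict.
Trained networks look in a picture, given as the dict that the camera call returned (one of the last four; its "shot" number tells which), for a name from the list of things; names that differ only in an ending like _2 or _b are one class to them, and where a whole thing is asked for, a point or a joint stands for the part that bears it (a point fixed in the world has none). Each returns a list of dicts, best first, with "score" (0 to 1); they miss things now and then, are a little off and sometimes report something else, mostly with a low value. They report only what shows in the picture. A call takes as long as a camera call.
- imaging.boxes_of(picture, target): "rect" ([left, top, right, bottom] in pixels, round what is visible of it).
- imaging.trace(picture, target): "pixels" (384x512 bool, what is visible of it) and "rect" ([left, top, right, bottom] in pixels, round what is visible of it).
- imaging.place_of(picture, target): "location" ([row, column] in pixels: a listed point, or the origin of a listed thing).
The state is a dict: "clock": time; "q": joint angles; "qd": joint speeds; "joint_torque": joint torques, N m; "tool_pos": TCP position; "eef_rot": TCP orientation; "contact_force": force on the tool from outside, world axes, zero at the start; "moment": the same for the moment, N m; "opening": opening from 0.0 (shut) to 1.0 (fully open).
Only numpy, scipy, OpenCV 4.12 (cv2) and the standard library are available. Lean on these libraries where they do the work, as an engineer would, in place of code of your own. Each camera call takes 0.05 s, during which the arm holds its last target.

## Working session

There is one attempt and no reset: what is moved stays moved. The work goes in short steps, Python scripts to look and compute and a shell command to move; the robot and the scene stay as the last step left them, time stands still between calls to the robot, and variables do not carry over. Pictures are saved under pics/ and viewed, and the job is handed in when it is done.

```bash
ls; mkdir -p pics
python3 - <<'E'
from plant import telemetry, imaging, r
import cv2
s=telemetry.get_state()
print({k:s[k] for k in ('clock','tool_pos','eef_rot','contact_force','opening')})
for n in ('scene','top'):
    p=imaging.snapshot(n); cv2.imwrite(f'pics/a_{n}.png',p['image'])
    print(n,p['camera_matrix'],p['R'],p['t'])
    for o in ('carton','bay','post','jar','tape_roll','ledger'):
        print(o,[(d['location'],round(d['score'],2)) for d in imaging.place_of(p,o)][:3],[(d['rect'],round(d['score'],2)) for d in imaging.boxes_of(p,o)][:2])
E
```

```text
pics
{'clock': 0.0, 'tool_pos': array([0.20164958, 0.59091424, 0.237915  ]), 'eef_rot': array([ 1.63614506e-01,  9.86523935e-01, -9.00266851e-04, -9.70303410e-05]), 'contact_force': array([-0.40596148,  0.09616669, -0.45351259]), 'opening': 0.9961907086527427}
scene [[354.33596246   0.         259.55330377]
 [  0.         354.33596246 193.21997057]
 [  0.           0.           1.        ]] [[ 0.45343495  0.89125398  0.00794313]
 [ 0.48634864 -0.23994717 -0.84017281]
 [-0.74690143  0.38482685 -0.5422606 ]] [-0.30112059 -0.25281126  1.4297341 ]
carton [([187.5, 208.5], 0.77)] []
bay [([205.1, 253.7], 0.74)] [([181.9, 183.5, 328.0, 238.1], 0.75)]
post [([194.1, 278.9], 0.53)] [([272.6, 173.6, 285.4, 199.8], 0.69)]
jar [([233.3, 152.0], 0.76)] [([139.9, 206.5, 163.7, 241.3], 0.64), ([158.7, 169.9, 254.9, 194.1], 0.29)]
tape_roll [([194.3, 340.5], 0.92)] [([329.8, 185.3, 351.5, 202.2], 0.59)]
ledger [([245.6, 284.3], 0.9)] []
top [[449.54726556   0.         251.76890441]
 [  0.         449.54726556 190.8620106 ]
 [  0.           0.           1.        ]] [[ 0.02864337 -0.99955367 -0.00848645]
 [-0.98149334 -0.02651564 -0.18965163]
 [ 0.18934196  0.01376165 -0.98181477]] [0.0081752  0.64118503 0.96853117]
carton [([277.6, 288.0], 0.69)] [([225.7, 243.6, 351.2, 310.3], 0.94)]
bay [([218.6, 255.5], 0.77)] [([176.7, 165.0, 344.3, 230.7], 0.98)]
post [([216.3, 216.9], 0.74), ([136.6, 264.8], 0.36)] [([207.6, 208.9, 227.4, 227.9], 0.67)]
jar [([215.1, 369.7], 0.79)] [([363.3, 200.8, 389.2, 225.0], 0.82)]
tape_roll [([184.7, 154.0], 0.71), ([277.8, 286.9], 0.39)] [([140.1, 168.5, 167.7, 194.7], 0.62)]
ledger [([138.2, 268.3], 0.98), ([214.8, 370.3], 0.25)] [([220.5, 101.6, 310.2, 168.7], 0.73)]
```

View pics/a_top.png

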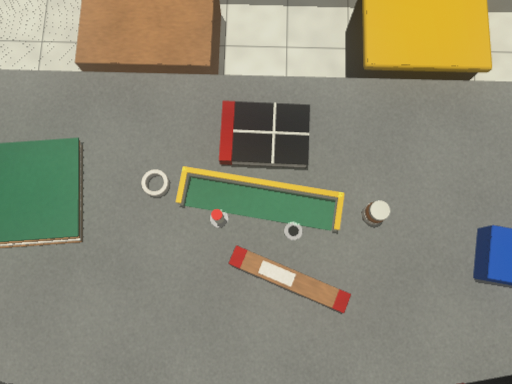

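View pics/a_scene.png

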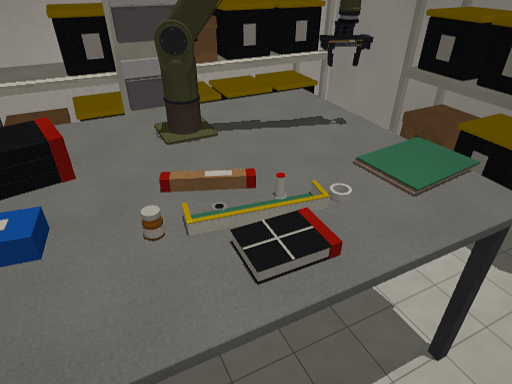

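```bash
cat > h.py <<'E'
from plant import telemetry, imaging, r
import numpy as np, cv2
from scipy.optimize import minimize
def proj(p,X):
    X=np.atleast_2d(X); c=X@np.array(p['R']).T+p['t']; u=c@np.array(p['camera_matrix']).T
    return u[:,:2]/u[:,2:]
def back(p,uv,z):
    uv=np.atleast_2d(uv).astype(float); K=np.array(p['camera_matrix']);R=np.array(p['R'])
    d=np.c_[uv,np.ones(len(uv))]@np.linalg.inv(K).T@R; c=-R.T@p['t']
    return c+d*((z-c[2])/d[:,2])[:,None]
def rot(a): return np.array([[np.cos(a),-np.sin(a)],[np.sin(a),np.cos(a)]])
def boxmask(p,q,L=.14,W=.0225,H=.045):
    cs=np.array([[sx*W,sy*L] for sx in(-1,1) for sy in(-1,1)])@rot(q[2]).T+q[:2]
    P=np.vstack([np.c_[cs,np.zeros(4)],np.c_[cs,np.full(4,H)]])
    h=cv2.convexHull(proj(p,P).astype(np.float32))[:,0]
    m=np.zeros((384*4,512*4),np.uint8); cv2.fillConvexPoly(m,np.round((h+.5)*4*16-8).astype(np.int32),1,shift=4)
    return cv2.resize(m.astype(np.float32),(512,384),interpolation=cv2.INTER_AREA)
def fit(p,mask,q0,ignore=None):
    m=mask.astype(np.float32)
    def f(q):
        b=boxmask(p,[q[0]/100,q[1]/100,q[2]/10]); e=np.abs(b-m)
        if ignore is not None: e=e[~ignore]
        return e.sum()
    x0=np.array([q0[0]*100,q0[1]*100,q0[2]*10]); best=None
    for s in (2,.4):
        o=minimize(f,x0,method='Nelder-Mead',options=dict(initial_simplex=np.vstack([x0]+[x0+s*e for e in np.eye(3)]),xatol=.005,fatol=.05)); x0=o.x
    return np.array([o.x[0]/100,o.x[1]/100,o.x[2]/10]),o.fun
E
python3 - <<'E'
from h import *
p=imaging.snapshot('top'); np.set_printoptions(precision=4,suppress=True)
print('cam',-np.array(p['R']).T@p['t'])
m=imaging.trace(p,'carton')
print([(d['score'],d['rect'],d['pixels'].sum()) for d in m])
mk=m[0]['pixels']; ys,xs=np.nonzero(mk)
c=back(p,[[xs.mean(),ys.mean()]],.04)[0]; print(c)
q,e=fit(p,mk,[c[0],c[1],.3]); print('carton',q,np.degrees(q[2]),e)
q,e=fit(p,mk,[c[0],c[1],-.3]); print('carton',q,np.degrees(q[2]),e)
im=p['image'].astype(int); b,g,rr=im[...,0],im[...,1],im[...,2]
y=(rr>150)&(g>110)&(b<90); y[:160]=0; y[240:]=0; y[:,:170]=0; y[:,350:]=0
vs,us=np.nonzero(y); W=back(p,np.c_[us,vs],.04)
print(len(us)); np.save('yel.npy',W)
(c,s,a)=cv2.minAreaRect(W[:,:2].astype(np.float32)); print('bay yellow rect',c,s,a, cv2.boxPoints((c,s,a)))
for o,z in(('post',.07),('jar',.075),('tape_roll',.025)):
    t=imaging.trace(p,o)[0]; print(o,t['score'],t['rect']); 
red=(rr>150)&(g<60)&(b<60); red[:200]=0;red[230:]=0
vs,us=np.nonzero(red);print('post',back(p,[[us.mean(),vs.mean()]],.07),len(us))
wh=(b>170)&(g>170)&(rr>170); wh[:,:360]=0; wh[:190]=0;wh[230:]=0; wh[:,400:]=0
vs,us=np.nonzero(wh);print('jar',back(p,[[us.mean(),vs.mean()]],.075),len(us))
cv2.imwrite('pics/b.png',cv2.resize(p['image'][150:330,130:420],None,fx=2.7,fy=2.7,interpolation=cv2.INTER_CUBIC))
E
```

```text
cam [0.4457 0.0118 1.0726]
[(0.92, [227.3, 243.3, 349.5, 312.0], np.int64(2599))]
[ 0.4462 -0.0648  0.04  ]
carton [ 0.4474 -0.0621 -0.3729] -21.366351934366982 84.6875
carton [ 0.4474 -0.0619 -0.373 ] -21.36983781031184 85.0625
1264
bay yellow rect (0.6303461194038391, 0.007647156715393066) (0.38408833742141724, 0.0873987153172493) 81.86155700683594 [[ 0.5599 -0.1763]
 [ 0.6464 -0.1886]
 [ 0.7008  0.1916]
 [ 0.6143  0.2039]]
post 0.58 [208.8, 209.1, 229.1, 227.4]
jar 0.82 [361.5, 198.0, 390.3, 226.9]
tape_roll 0.73 [139.7, 169.2, 170.5, 198.9]
post [[nan nan nan]] 0
jar [[ 0.6034 -0.2617  0.075 ]] 284<stdin>:18: RuntimeWarning: Mean of empty slice.
  ret = ret.dtype.type(ret / rcount)
```

View pics/b.png

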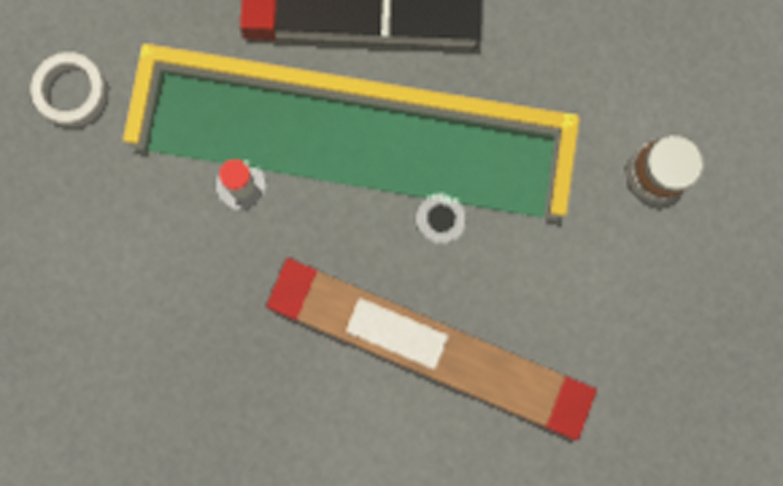

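```bash
cat >> h.py <<'E'
B0=np.array([.5871,.0138]); BA=np.radians(-8.14)
def tobay(xy): return (np.atleast_2d(xy)[:,:2]-B0)@rot(BA)
def frombay(xy): return np.atleast_2d(xy)@rot(BA).T+B0
def cmask(p):
    h=cv2.cvtColor(p['image'],cv2.COLOR_BGR2HSV).astype(int); 
    return h
def look(q0=None,name=None,colour=False):
    p=imaging.snapshot('top'); t=imaging.trace(p,'carton')
    s=telemetry.get_state()
    if not t: print('no carton'); q=None
    else:
        mk=t[0]['pixels']; ys,xs=np.nonzero(mk); c=back(p,[[xs.mean(),ys.mean()]],.03)[0]
        if q0 is None: q0=[c[0],c[1],np.radians(-21)]
        q,e=fit(p,mk,q0); 
        b=tobay(q[:2])[0]*1000; print('score',t[0]['score'],'carton world',q[:2].round(4),'yaw',np.degrees(q[2]).round(2),'| bay mm',b.round(1),'ang',np.degrees(q[2]-BA).round(2),'err',round(e,1),mk.sum())
    a=tool(s)
    if name:
        im=p['image'].copy()
        if q is not None:
            cs=np.array([[1,1],[1,-1],[-1,-1],[-1,1]])*[.0225,.14]@rot(q[2]).T+q[:2]
        S=3;im=cv2.resize(im[140:330,140:400],None,fx=S,fy=S,interpolation=cv2.INTER_CUBIC)
        if q is not None: cv2.polylines(im,[np.round((proj(p,np.c_[cs,np.full(4,.045)])-[140,140]+.5)*S).astype(int)],True,(255,255,0),1)
        bb=frombay(np.array([[0,-.18],[.075,-.18],[.075,.18],[0,.18]]))
        cv2.polylines(im,[np.round((proj(p,np.c_[bb,np.full(4,.04)])-[140,140]+.5)*S).astype(int)],False,(255,0,255),1)
        cv2.imwrite('pics/'+name+'.png',im)
    return q,p,s
def tool(s):
    from scipy.spatial.transform import Rotation as Ro
    M=Ro.from_quat(s['eef_rot']).as_matrix(); a=np.degrees(np.arctan2(M[1,1],M[0,1]))
    print('clock',round(float(s['clock']),2),'tcp',s['tool_pos'].round(4),'bay',(tobay(s['tool_pos'])*1000).round(1)[0],'tool y ang',a.round(2),'F',s['contact_force'].round(1),'open',round(float(s['opening']),2))
    return M
def shift(s,xy,z,yang):
    "world target -> tool-axes shift and yaw"
    M=tool(s); d=M.T@(np.array([xy[0],xy[1],z])-s['tool_pos']); a=np.degrees(np.arctan2(M[1,1],M[0,1]))
    w=(a-yang+180)%360-180
    print('shift',d.round(4),'yaw',round(float(w),2), 'or',round(float((w+90)%180-90),2))
E
python3 - <<'E'
from h import *
q,p,s=look(name='c')
print(tobay([[.6034,-.2617]]))
im=p['image'].astype(int); b,g,rr=im[...,0],im[...,1],im[...,2]
red=(rr>g+80)&(rr>b+80); red[:205]=0;red[230:]=0;red[:,:200]=0;red[:,240:]=0
vs,us=np.nonzero(red);w=back(p,[[us.mean(),vs.mean()]],.07);print('post',w,tobay(w)*1000,len(us))
xh=np.array([np.cos(q[2]),np.sin(q[2])])
shift(s,q[:2]-.045*xh,.10,90+np.degrees(q[2]))
E
```

```text
score 0.57 carton world [ 0.4472 -0.0621] yaw -21.26 | bay mm [-127.8  -94.9] ang -13.12 err 113.1 2600
clock 1.65 tcp [0.2018 0.5915 0.2387] bay [-463.2  517.3] tool y ang 71.16 F [-0.8  0.5  0.1] open 1.0
[[ 0.05514447 -0.2704164 ]]
post [[0.58365324 0.10446808 0.07      ]] [[-16.24994616  89.26656742]] 95
clock 1.65 tcp [0.2018 0.5915 0.2387] bay [-463.2  517.3] tool y ang 71.16 F [-0.8  0.5  0.1] open 1.0
shift [-0.3983 -0.5375  0.1387] yaw 2.42 or 2.42
```

View pics/c.png

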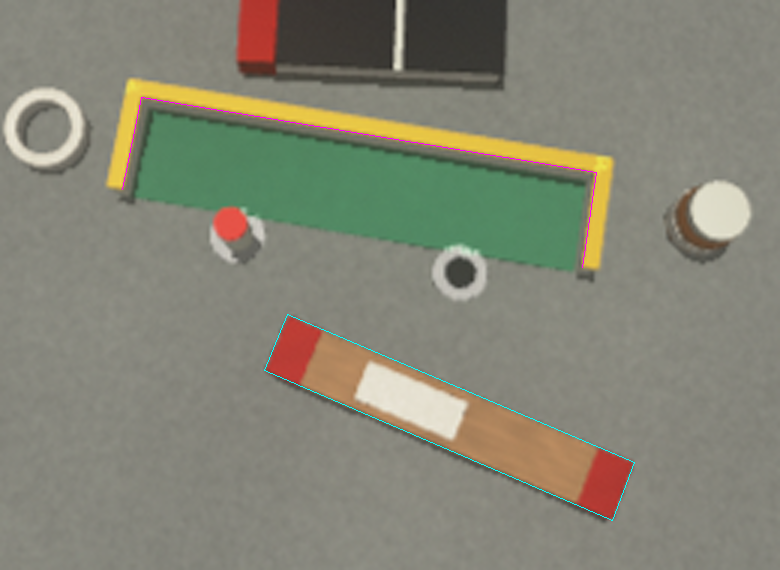

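```bash
python3 -m creep '[[0,-0.033,-0.045,0.012,0.4],[0,-0.066,-0.09,0.024,0.8],[0,-0.1,-0.135,0.036,1.2],[0,-0.133,-0.18,0.048,1.6],[0,-0.166,-0.225,0.06,2],[0,-0.2,-0.27,0.07,2.4],[0,-0.233,-0.315,0.08,2.4],[0,-0.266,-0.36,0.09,2.4],[0,-0.3,-0.405,0.1,2.4],[0,-0.333,-0.45,0.11,2.4]]'
python3 - <<'E'
from h import *
q=np.array([.4473,-.0621,np.radians(-21.3)])
xh=np.array([np.cos(q[2]),np.sin(q[2])])
shift(telemetry.get_state(),q[:2]-.045*xh,.02,90+np.degrees(q[2]))
E
```

```text
clock: 2.9
tool_pos: [0.3729, 0.0569, 0.1285]
eef_rot: [0.184, 0.983, 0.001, 0.001]
contact_force: [1.0, 0.2, -0.2]
opening: 1.001
clock 2.9 tcp [0.3729 0.0569 0.1285] bay [-218.2   12.3] tool y ang 68.79 F [ 1.   0.2 -0.2] open 1.0
shift [-0.0673 -0.084   0.1085] yaw 0.09 or 0.09
```

```bash
python3 -m creep '[[0,-0.025,-0.04,0.02,0],[0,-0.05,-0.075,0.04,0],[0,-0.066,-0.084,0.06,0],[0,-0.066,-0.084,0.085,0],[0,-0.066,-0.084,0.105,0],[0,-0.066,-0.084,0.108,0],[0,-0.066,-0.084,0.108,0]]'
python3 - <<'E'
from h import *
q,p,s=look(name='d')
shift(s,q[:2]-.045*np.array([np.cos(q[2]),np.sin(q[2])]),.02,90+np.degrees(q[2]))
E
```

```text
clock: 3.78
tool_pos: [0.4027, -0.044, 0.0198]
eef_rot: [0.185, 0.983, 0.001, -0.001]
contact_force: [-0.4, 0.2, 0.0]
opening: 0.997
score 0.76 carton world [0.4767 0.011 ] yaw -19.12 | bay mm [-108.9  -18.4] ang -10.98 err 1496.7 1059
clock 3.88 tcp [ 0.4024 -0.0442  0.0209] bay [-174.6  -83.6] tool y ang 68.74 F [-0.3  0.8  0.1] open 1.0
clock 3.88 tcp [ 0.4024 -0.0442  0.0209] bay [-174.6  -83.6] tool y ang 68.74 F [-0.3  0.8  0.1] open 1.0
shift [-0.0042  0.0767  0.0009] yaw -2.14 or -2.14
```

View pics/d.png

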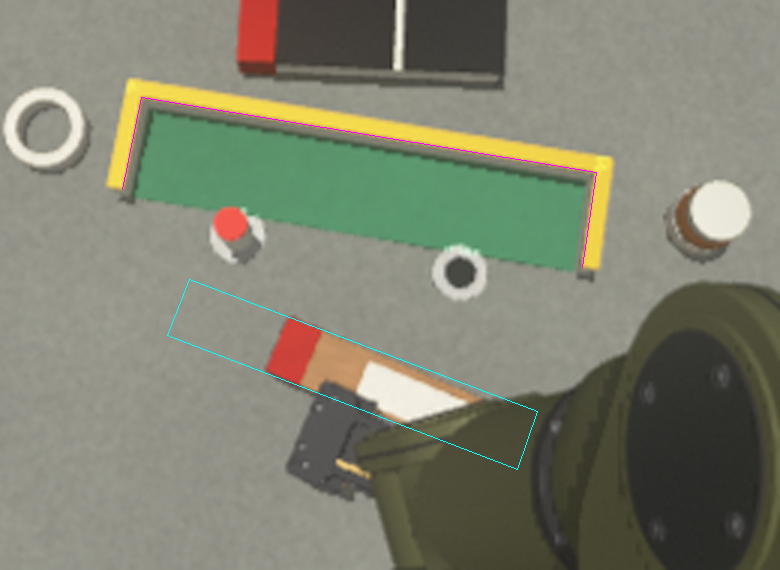

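```bash
cat >> h.py <<'E'
BG=cv2.imread('pics/a_top.png').astype(int)
def robotmask(p,mk):
    im=p['image'].astype(int); v=im.max(2); sat=(im.max(2)-im.min(2))
    olive=(im[...,1]>=im[...,2])&(im[...,1]-im[...,0]>15)&(v<140)
    dark=(v<88)&(sat<25)
    d=np.abs(im-BG).sum(2)>40
    ig=(d&(olive|dark)&~mk).astype(np.uint8)
    ig=cv2.morphologyEx(ig,cv2.MORPH_CLOSE,np.ones((9,9)))
    ig=cv2.morphologyEx(ig,cv2.MORPH_OPEN,np.ones((5,5)))
    return cv2.dilate(ig,np.ones((3,3))).astype(bool)
def look2(q0,name=None,n=1):
    p=imaging.snapshot('top'); s=telemetry.get_state(); t=imaging.trace(p,'carton')
    q=None
    if t:
        mk=t[0]['pixels']; ig=robotmask(p,mk)
        q,e=fit(p,mk,q0,ig)
        b=tobay(q[:2])[0]*1000
        print('score',t[0]['score'],'carton world',q[:2].round(4),'yaw',np.degrees(q[2]).round(2),'| bay mm',b.round(1),'ang',np.degrees(q[2]-BA).round(2),'err',round(e,1),mk.sum())
        cs=np.array([[1,1],[1,-1],[-1,-1],[-1,1]])*[.0225,.14]@rot(q[2]).T+q[:2]
        print('corners bay FL,FR,NR,NL',(tobay(cs)*1000).round(0).tolist())
    else: print('none'); ig=np.zeros((384,512),bool)
    tool(s)
    if name:
        im=p['image'].copy(); im[ig]=im[ig]//2+np.array([60,0,60],np.uint8)
        S=3;im=cv2.resize(im[140:330,140:400],None,fx=S,fy=S,interpolation=cv2.INTER_CUBIC)
        if q is not None: cv2.polylines(im,[np.round((proj(p,np.c_[cs,np.full(4,.045)])-[140,140]+.5)*S).astype(int)],True,(255,255,0),1)
        cv2.imwrite('pics/'+name+'.png',im)
    if q is not None: np.save('q.npy',q)
    return q,p,s
E
python3 - <<'E'
from h import *
q,p,s=look2([.4473,-.0621,np.radians(-21.3)],'e')
E
```

```text
score 0.79 carton world [ 0.4463 -0.0632] yaw -21.18 | bay mm [-128.4  -96.2] ang -13.04 err 139.1 1031
corners bay FL,FR,NR,NL [[-75.0, 35.0], [-138.0, -238.0], [-182.0, -227.0], [-119.0, 45.0]]
clock 3.92 tcp [ 0.4026 -0.0442  0.0212] bay [-174.4  -83.5] tool y ang 68.76 F [-0.2  0.7 -1.2] open 1.0
```

View pics/e.png

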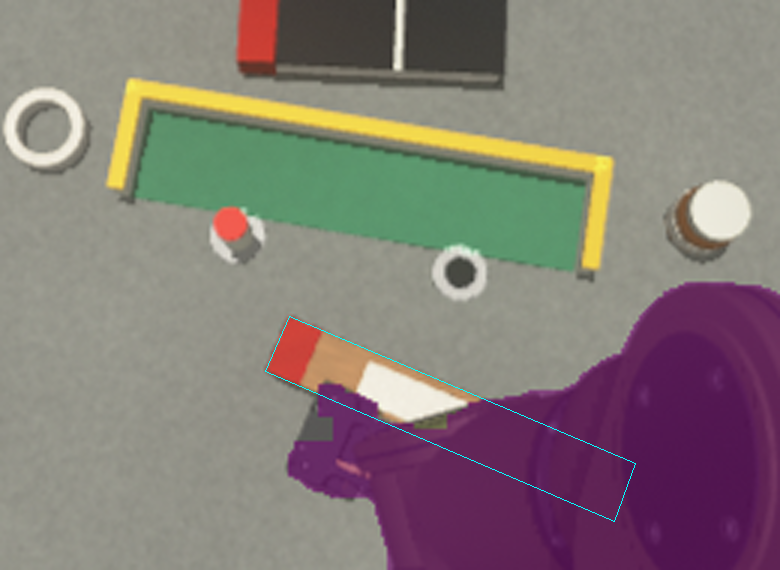

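```bash
python3 -m creep '[[0,-0.008,0,0,0],[0,-0.015,0,0,0],[0,-0.024,0.002,0,0],[0,-0.034,0.004,0,0],[0,-0.044,0.007,0,0],[0,-0.054,0.010,0,0],[0,-0.064,0.013,0,0],[0,-0.072,0.015,0,0],[0,-0.076,0.016,0,0],[0,-0.076,0.016,0,0]]'
python3 - <<'E'
from h import *
q,p,s=look2([.4473+.055,-.0621-.02,np.radians(-21.3)],'f')
E
```

```text
clock: 5.22
tool_pos: [0.4793, -0.0566, 0.0211]
eef_rot: [0.184, 0.983, -0.0, 0.0]
contact_force: [-1.2, 0.3, 0.2]
opening: 0.998
score 0.72 carton world [ 0.5101 -0.0718] yaw -21.27 | bay mm [-64.1 -95.7] ang -13.13 err 24.4 575
corners bay FL,FR,NR,NL [[-10.0, 36.0], [-74.0, -237.0], [-118.0, -227.0], [-54.0, 46.0]]
clock 5.28 tcp [ 0.4793 -0.0566  0.021 ] bay [-96.8 -85. ] tool y ang 68.77 F [-1.1 -0.5  0.6] open 1.0
```

View pics/f.png

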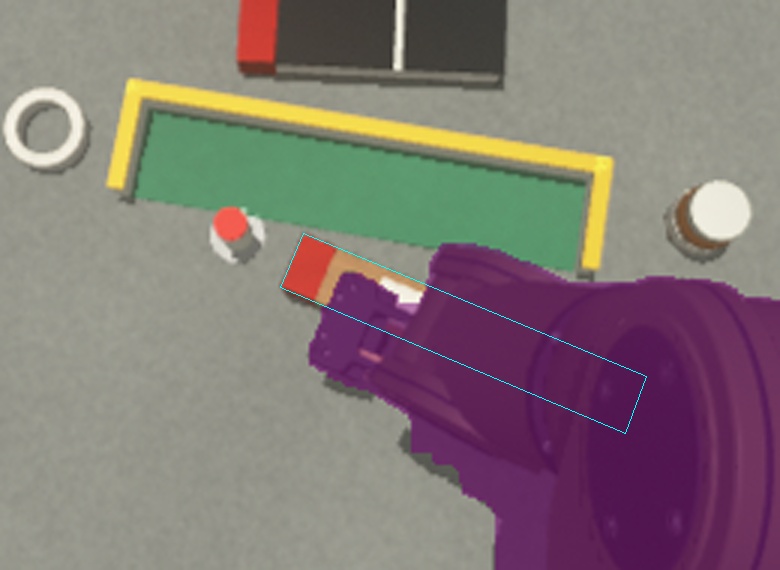

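```bash
python3 -m creep '[[0,-0.006,0.0015,0,0],[0,-0.015,0.004,0,0],[0,-0.025,0.006,0,0],[0,-0.034,0.009,0,0],[0,-0.041,0.011,0,0],[0,-0.046,0.012,0,0],[0,-0.046,0.012,0,0]]'
python3 - <<'E'
from h import *
q,p,s=look2(np.load('q.npy')+[.045,-.008,0],'g')
E
```

```text
clock: 6.2
tool_pos: [0.5278, -0.062, 0.0207]
eef_rot: [0.184, 0.983, 0.001, 0.001]
contact_force: [-0.3, -0.3, 0.4]
opening: 0.999
score 0.96 carton world [ 0.553  -0.0758] yaw -25.14 | bay mm [-21.  -93.5] ang -17.0 err 136.4 471
corners bay FL,FR,NR,NL [[41.0, 34.0], [-40.0, -234.0], [-83.0, -221.0], [-2.0, 47.0]]
clock 6.25 tcp [ 0.5276 -0.0619  0.0208] bay [-48.1 -83.4] tool y ang 68.77 F [0.1 0.2 0.5] open 1.0
```

View pics/g.png

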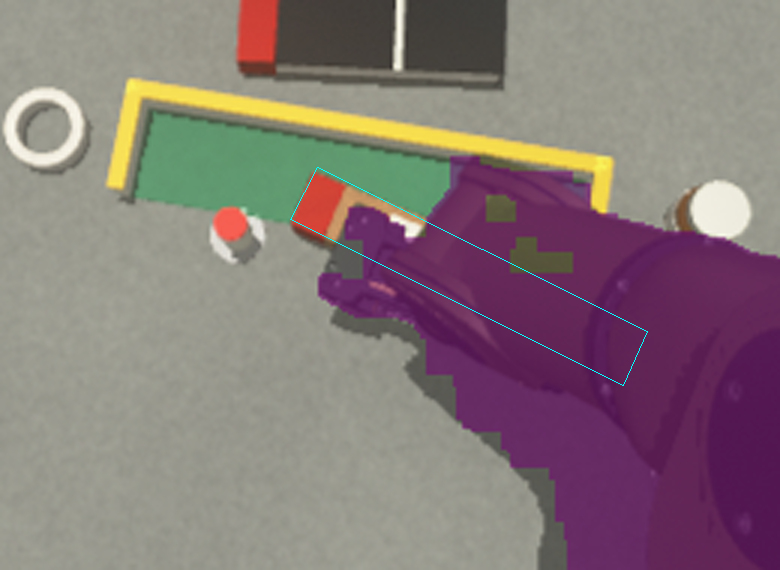

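```bash
python3 -m creep '[[0,0.02,0,0,0],[0,0.03,0,-0.03,0],[0,0.03,-0.01,-0.07,5],[0,0.03,-0.04,-0.1,15]]'
python3 - <<'E'
from h import *
s=telemetry.get_state(); print(s['q'].round(2))
q=[*frombay([-.019,-.095])[0],np.radians(-21.3)]
q,p,s=look2(q,'h')
e=q[:2]-(.14+.029)*np.array([-np.sin(q[2]),np.cos(q[2])])
shift(s,e,.12,np.degrees(q[2]));shift(s,e,.12,np.degrees(q[2])+180)
E
```

```text
clock: 6.8
tool_pos: [0.4855, -0.0869, 0.1224]
eef_rot: [0.312, 0.95, 0.001, 0.001]
contact_force: [0.8, -0.8, -0.2]
opening: 1.0
[ 0.41  0.76 -0.54  2.05  0.77  0.53  0.25]
score 0.83 carton world [ 0.5581 -0.0779] yaw -21.81 | bay mm [-15.7 -94.9] ang -13.67 err 51.9 971
corners bay FL,FR,NR,NL [[39.0, 36.0], [-27.0, -236.0], [-71.0, -226.0], [-5.0, 46.0]]
clock 6.85 tcp [ 0.4839 -0.0932  0.1246] bay [ -87.  -120.5] tool y ang 52.96 F [-1.7 -4.   2.3] open 1.0
clock 6.85 tcp [ 0.4839 -0.0932  0.1246] bay [ -87.  -120.5] tool y ang 52.96 F [-1.7 -4.   2.3] open 1.0
shift [-0.0944 -0.1062  0.0052] yaw 74.77 or 74.77
clock 6.85 tcp [ 0.4839 -0.0932  0.1246] bay [ -87.  -120.5] tool y ang 52.96 F [-1.7 -4.   2.3] open 1.0
shift [-0.0944 -0.1062  0.0052] yaw -105.23 or 74.77
```

View pics/h.png

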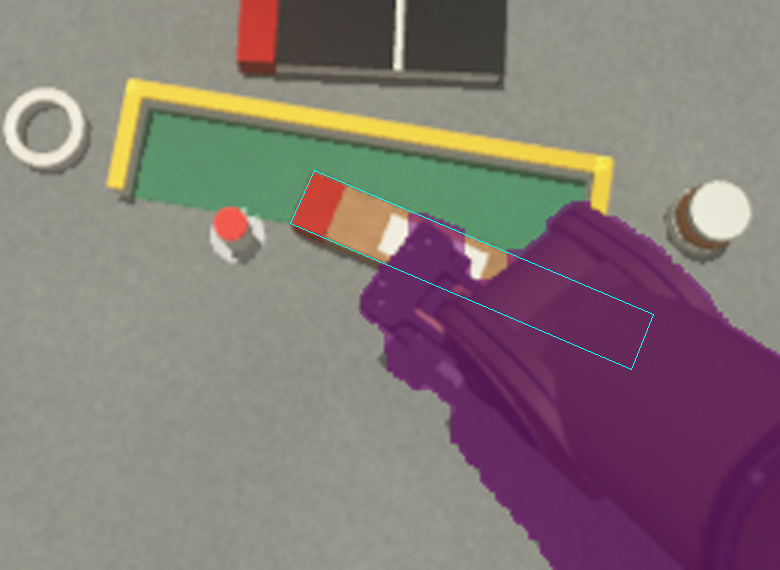

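```bash
python3 -m creep '[[255,0,-0.03,0,10.5],[255,0,-0.06,0,21],[255,0,-0.1,0,31.5],[255,-0.02,-0.13,0,42],[255,-0.04,-0.13,0,52.5],[255,-0.07,-0.115,0,63],[255,-0.09,-0.106,0,73],[255,-0.094,-0.106,0,74.8],[255,-0.094,-0.106,0,74.8]]' 20
python3 - <<'E'
from h import *
q,p,s=look2(np.load('q.npy'),'i')
e=q[:2]-(.14+.029)*np.array([-np.sin(q[2]),np.cos(q[2])])
shift(s,e,.02,np.degrees(q[2])); print(s['q'].round(2))
E
```

```text
clock: 8.02
tool_pos: [0.4964, -0.2292, 0.12]
eef_rot: [0.823, 0.568, -0.001, -0.001]
contact_force: [-0.3, -0.7, 0.0]
opening: 0.01
score 0.98 carton world [ 0.5589 -0.0765] yaw -20.93 | bay mm [-15.1 -93.4] ang -12.79 err 193.2 2491
corners bay FL,FR,NR,NL [[38.0, 38.0], [-24.0, -235.0], [-68.0, -225.0], [-6.0, 48.0]]
clock 8.07 tcp [ 0.496  -0.2292  0.1202] bay [ -55.8 -253.5] tool y ang -20.86 F [ 0.5 -0.1 -0.1] open 0.0
clock 8.07 tcp [ 0.496  -0.2292  0.1202] bay [ -55.8 -253.5] tool y ang -20.86 F [ 0.5 -0.1 -0.1] open 0.0
shift [-0.0038  0.0044  0.1002] yaw 0.08 or 0.08
[ 0.5   0.77 -0.26  1.9   0.37  0.52 -0.37]
```

View pics/i.png

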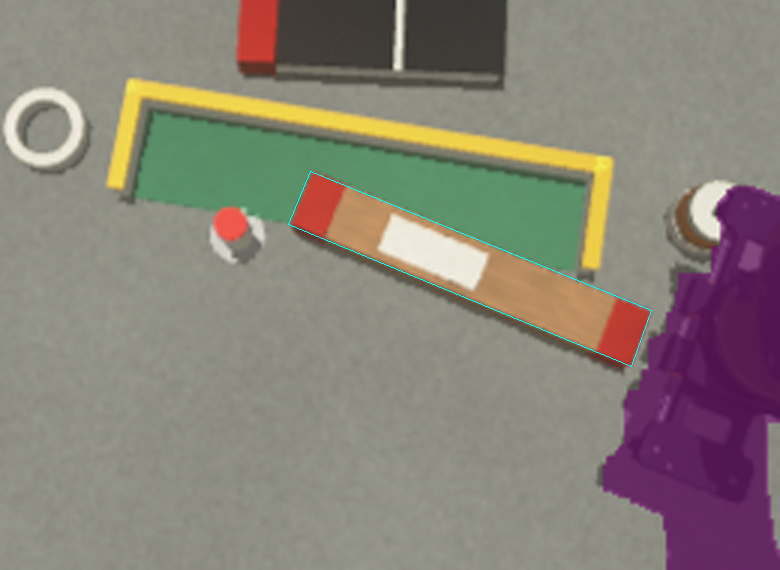

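```bash
python3 -m creep '[[255,0,0.004,0.03,0],[255,0,0.004,0.06,0],[255,0,0.004,0.08,0],[255,0,0.004,0.092,0],[255,0,0.004,0.097,0],[255,0,0.004,0.097,0]]'
python3 - <<'E'
from h import *
q,p,s=look2(np.load('q.npy'),'j')
e=q[:2]-(.14+.009)*np.array([-np.sin(q[2]),np.cos(q[2])])
shift(s,e,.023,np.degrees(q[2]))
E
```

```text
clock: 8.88
tool_pos: [0.5011, -0.2311, 0.0239]
eef_rot: [0.824, 0.566, 0.0, 0.0]
contact_force: [0.4, -0.5, 0.3]
opening: 0.006
score 0.63 carton world [ 0.5589 -0.0773] yaw -21.34 | bay mm [-15.  -94.2] ang -13.2 err 94.8 2674
corners bay FL,FR,NR,NL [[39.0, 37.0], [-25.0, -236.0], [-69.0, -225.0], [-5.0, 47.0]]
clock 8.93 tcp [ 0.5013 -0.2312  0.0242] bay [ -50.3 -254.7] tool y ang -21.03 F [-0.2  0.3 -0.3] open 0.01
clock 8.93 tcp [ 0.5013 -0.2312  0.0242] bay [ -50.3 -254.7] tool y ang -21.03 F [-0.2  0.3 -0.3] open 0.01
shift [ 0.0153 -0.0023  0.0012] yaw 0.31 or 0.31
```

View pics/j.png

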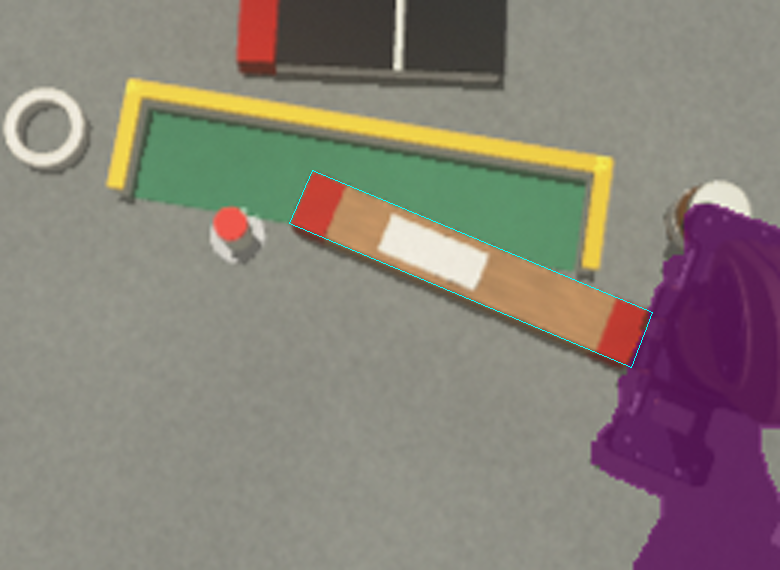

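```bash
python3 -m creep '[[255,0.006,-0.002,0,0.3],[255,0.012,-0.002,0,0.3],[255,0.02,-0.002,0,0.3],[255,0.028,-0.002,0,0.3],[255,0.037,-0.002,0,0.3],[255,0.046,-0.002,0,0.3],[255,0.055,-0.002,0,0.3],[255,0.062,-0.002,0,0.3],[255,0.065,-0.002,0,0.3],[255,0.065,-0.002,0,0.3]]'
python3 - <<'E'
from h import *
q=np.load('q.npy');q[:2]+=.05*np.array([-np.sin(q[2]),np.cos(q[2])])
q,p,s=look2(q,'k')
e=q[:2]-(.14+.009)*np.array([-np.sin(q[2]),np.cos(q[2])])
shift(s,e,.023,np.degrees(q[2]))
E
```

```text
clock: 10.22
tool_pos: [0.5228, -0.1688, 0.0236]
eef_rot: [0.826, 0.564, 0.0, -0.0]
contact_force: [-1.0, -1.5, 1.0]
opening: 0.006
score 0.79 carton world [ 0.5785 -0.0289] yaw -21.51 | bay mm [ -2.5 -43.5] ang -13.37 err 110.8 2398
corners bay FL,FR,NR,NL [[52.0, 87.0], [-13.0, -185.0], [-57.0, -175.0], [8.0, 98.0]]
clock 10.28 tcp [ 0.5228 -0.1688  0.0235] bay [ -37.8 -189.9] tool y ang -21.3 F [-2.3 -1.   0.8] open 0.01
clock 10.28 tcp [ 0.5228 -0.1688  0.0235] bay [ -37.8 -189.9] tool y ang -21.3 F [-2.3 -1.   0.8] open 0.01
shift [0.0016 0.0005 0.0005] yaw 0.21 or 0.21
```

View pics/k.png

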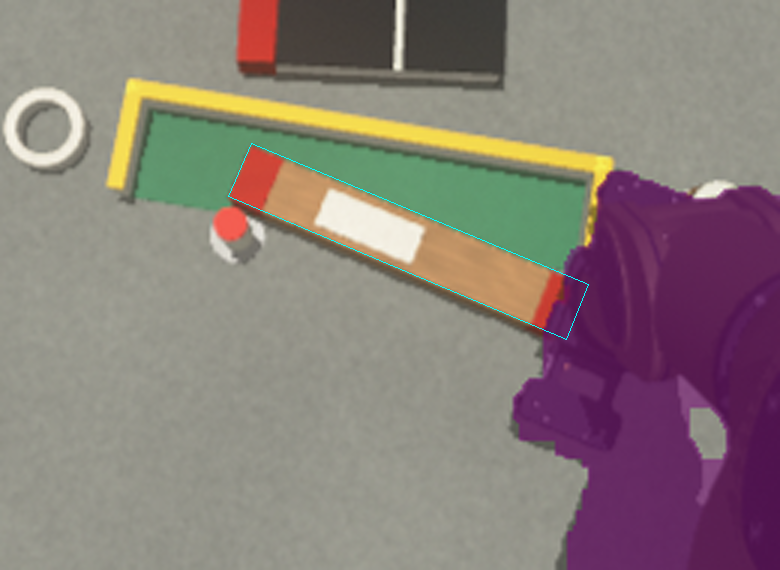

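```bash
python3 -m creep '[[255,0.006,0,0,0],[255,0.014,0,0,0],[255,0.023,0,0,0],[255,0.032,0,0,0],[255,0.041,0,0,0],[255,0.048,0,0,0],[255,0.052,0,0,0],[255,0.052,0,0,0]]'
python3 - <<'E'
from h import *
q=np.load('q.npy');q[:2]+=.05*np.array([-np.sin(q[2]),np.cos(q[2])])
q,p,s=look2(q,'l')
e=q[:2]-(.14+.009)*np.array([-np.sin(q[2]),np.cos(q[2])])
shift(s,e,.023,np.degrees(q[2]))
E
```

```text
clock: 11.32
tool_pos: [0.5419, -0.1206, 0.0238]
eef_rot: [0.826, 0.564, 0.001, -0.0]
contact_force: [0.9, -1.2, 0.3]
opening: 0.005
score 0.96 carton world [0.5968 0.0191] yaw -21.34 | bay mm [8.9 6.7] ang -13.2 err 89.7 2362
corners bay FL,FR,NR,NL [[63.0, 138.0], [-1.0, -135.0], [-45.0, -125.0], [19.0, 148.0]]
clock 11.38 tcp [ 0.5418 -0.1209  0.0238] bay [ -25.8 -139.7] tool y ang -21.32 F [ 0.5 -1.2 -0.2] open 0.01
clock 11.38 tcp [ 0.5418 -0.1209  0.0238] bay [ -25.8 -139.7] tool y ang -21.32 F [ 0.5 -1.2 -0.2] open 0.01
shift [0.0014 0.0003 0.0008] yaw 0.02 or 0.02
```

View pics/l.png

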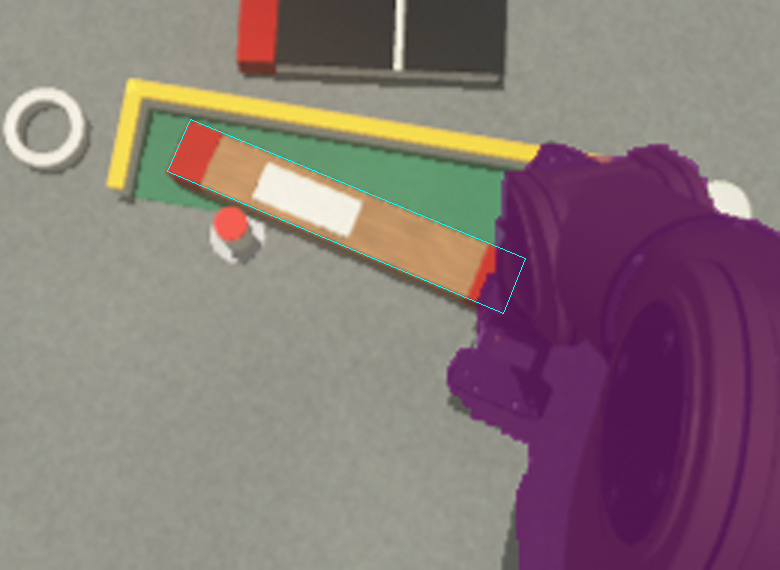

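```bash
python3 -m creep '[[255,-0.015,0,0,0],[255,-0.025,0,-0.02,0],[255,-0.025,-0.03,-0.05,0],[255,-0.01,-0.06,-0.08,0],[255,0.01,-0.06,-0.08,0],[255,0.03,-0.06,-0.08,0],[255,0.04,-0.06,-0.08,0],[255,0.04,-0.06,-0.08,0]]'
python3 - <<'E'
from h import *
q,p,s=look2(np.load('q.npy'),'m')
xh=np.array([np.cos(q[2]),np.sin(q[2])]);yh=np.array([-xh[1],xh[0]])
shift(s,q[:2]-.105*yh-(.0225+.0175+.015)*xh,.021,np.degrees(q[2]))
E
```

```text
clock: 12.42
tool_pos: [0.5001, -0.0624, 0.1036]
eef_rot: [0.826, 0.564, -0.0, 0.0]
contact_force: [0.5, 0.2, 0.6]
opening: 0.009
score 0.73 carton world [0.5967 0.0197] yaw -21.39 | bay mm [8.7 7.2] ang -13.25 err 81.9 1756
corners bay FL,FR,NR,NL [[63.0, 138.0], [-1.0, -134.0], [-45.0, -124.0], [19.0, 149.0]]
clock 12.47 tcp [ 0.4997 -0.0632  0.1036] bay [-75.6 -88.6] tool y ang -21.38 F [-0.2 -0.4  0.9] open 0.0
clock 12.47 tcp [ 0.4997 -0.0632  0.1036] bay [-75.6 -88.6] tool y ang -21.38 F [-0.2 -0.4  0.9] open 0.0
shift [0.0076 0.0052 0.0825] yaw 0.01 or 0.01
```

View pics/m.png

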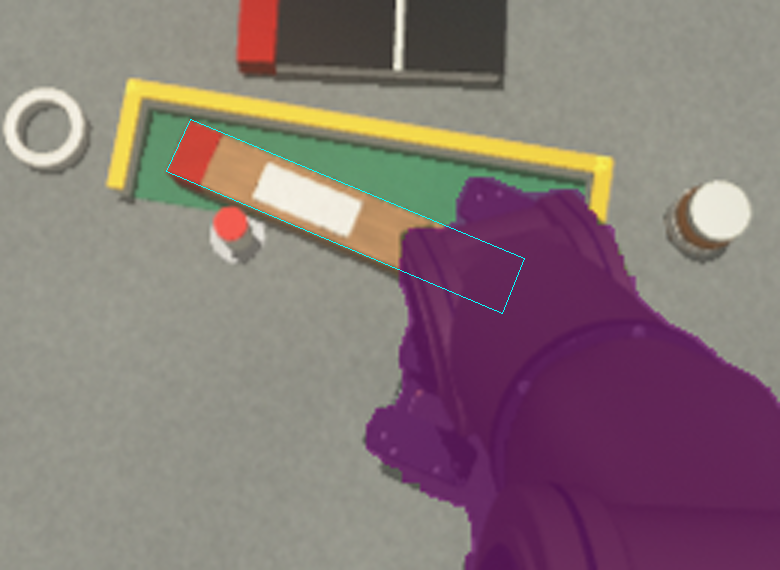

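```bash
python3 -m creep '[[255,0,0,0.03,0],[255,0,0,0.06,0],[255,0,0,0.078,0],[255,0,0,0.082,0],[255,0,0.008,0.082,0],[255,0,0.016,0.082,0],[255,0,0.025,0.082,0],[255,0.001,0.033,0.082,0],[255,0.001,0.038,0.082,0],[255,0.001,0.038,0.082,0]]'
python3 - <<'E'
from h import *
q,p,s=look2(np.load('q.npy')+[.01,0,.1],'n')
E
```

```text
clock: 13.78
tool_pos: [0.5365, -0.0752, 0.0217]
eef_rot: [0.826, 0.564, 0.0, 0.0]
contact_force: [-0.5, -0.6, 0.0]
opening: 0.003
score 0.55 carton world [0.6062 0.0179] yaw -15.79 | bay mm [18.3  6.8] ang -7.65 err 76.8 1847
corners bay FL,FR,NR,NL [[59.0, 143.0], [22.0, -135.0], [-23.0, -129.0], [15.0, 149.0]]
clock 13.82 tcp [ 0.5365 -0.075   0.0217] bay [-37.5 -95.1] tool y ang -21.34 F [-0.5 -0.1 -0.9] open 0.01
```

View pics/n.png

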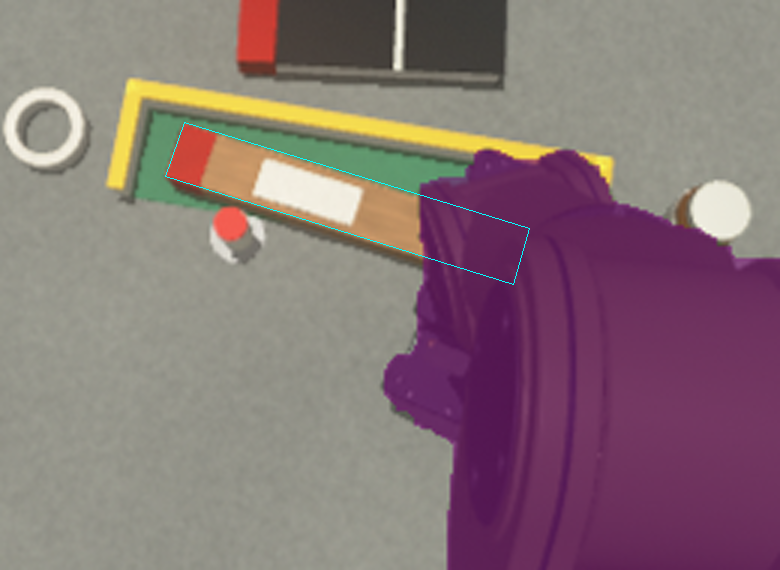

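```bash
python3 -m creep '[[255,0.001,0.006,0,0],[255,0.003,0.012,0,0],[255,0.004,0.018,0,0],[255,0.005,0.022,0,0],[255,0.005,0.022,0,0]]'
python3 - <<'E'
from h import *
q,p,s=look2(np.load('q.npy')+[.01,0,.1],'o')
E
```

```text
clock: 14.5
tool_pos: [0.5591, -0.0783, 0.0217]
eef_rot: [0.826, 0.564, 0.001, 0.0]
contact_force: [0.6, -0.5, -0.3]
opening: 0.008
score 0.76 carton world [0.6179 0.0195] yaw -9.91 | bay mm [29.7 10. ] ang -1.77 err 57.9 1935
corners bay FL,FR,NR,NL [[57.0, 149.0], [48.0, -131.0], [3.0, -129.0], [12.0, 151.0]]
clock 14.55 tcp [ 0.559  -0.0782  0.0217] bay [-14.8 -95. ] tool y ang -21.33 F [-0.1  0.  -0.8] open 0.0
```

View pics/o.png

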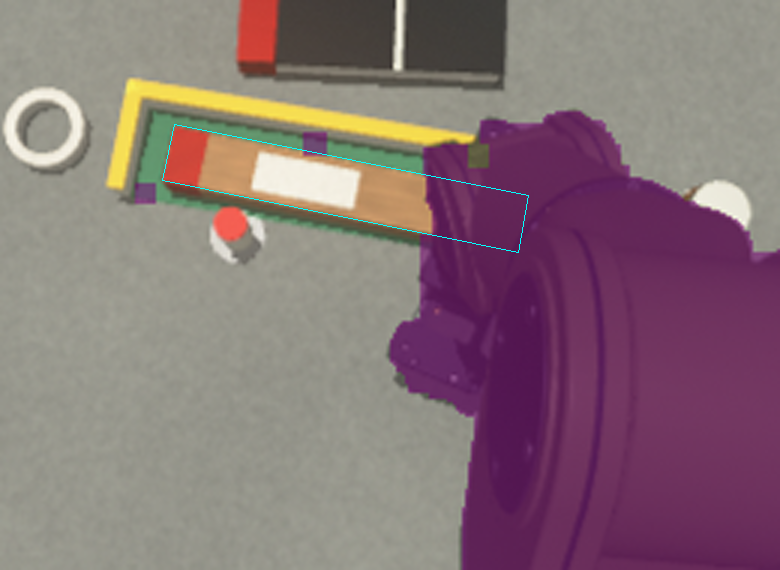

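```bash
python3 -m creep '[[255,0,-0.02,0,0],[255,0,-0.03,-0.03,0],[255,0.02,-0.03,-0.06,10],[0,0.04,-0.03,-0.08,20.5],[0,0.06,-0.03,-0.08,31],[0,0.07,-0.03,-0.08,41.5],[0,0.08,-0.03,-0.08,52],[0,0.08,-0.03,-0.08,62.5],[0,0.08,-0.03,-0.08,73],[0,0.08,-0.03,-0.08,76.8]]'
python3 - <<'E'
from h import *
q,p,s=look2(np.load('q.npy'),'p')
print(s['q'].round(2))
shift(s,frombay([-.025,-.01])[0],.02,-98.14)
E
```

```text
clock: 15.85
tool_pos: [0.5595, 0.0075, 0.1018]
eef_rot: [0.997, -0.072, 0.0, -0.0]
contact_force: [0.1, 0.1, 0.6]
opening: 0.776
score 0.74 carton world [0.6179 0.0196] yaw -10.21 | bay mm [29.6 10.1] ang -2.07 err 361.9 722
corners bay FL,FR,NR,NL [[57.0, 149.0], [47.0, -131.0], [2.0, -129.0], [12.0, 151.0]]
clock 15.9 tcp [0.5595 0.0076 0.1018] bay [-26.4 -10. ] tool y ang -98.33 F [-0.2 -0.7 -0.1] open 0.82
[-0.19  0.81  0.16  1.89 -0.27  0.46 -1.56]
clock 15.9 tcp [0.5595 0.0076 0.1018] bay [-26.4 -10. ] tool y ang -98.33 F [-0.2 -0.7 -0.1] open 0.82
shift [ 0.0014 -0.      0.0818] yaw -0.19 or -0.19
```

View pics/p.png

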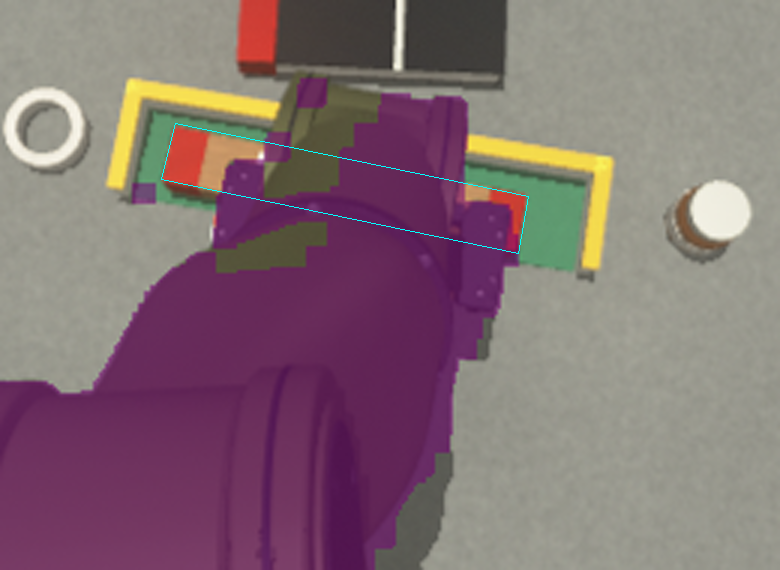

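```bash
python3 -m creep '[[0,0,0,0.04,-0.2],[0,0,0,0.07,-0.2],[0,0,0,0.081,-0.2],[0,0.008,0,0.081,-0.2],[0,0.016,0,0.081,-0.2],[0,0.024,0,0.081,-0.2],[0,0.031,0,0.081,-0.2],[0,0.038,0,0.081,-0.2],[0,0.042,0,0.081,-0.2],[0,0.042,0,0.081,-0.2]]'
python3 - <<'E'
from h import *
q=np.r_[frombay([.049,.01])[0],BA]
q,p,s=look2(q,'q')
E
```

```text
clock: 17.2
tool_pos: [0.6018, 0.0011, 0.0207]
eef_rot: [0.998, -0.069, 0.001, -0.0]
contact_force: [-0.8, 0.7, 2.0]
opening: 0.998
score 0.59 carton world [0.6352 0.0192] yaw -9.97 | bay mm [46.9 12.2] ang -1.83 err 1073.6 626
corners bay FL,FR,NR,NL [[74.0, 151.0], [65.0, -128.0], [20.0, -127.0], [29.0, 153.0]]
clock 17.25 tcp [0.6018 0.0011 0.0207] bay [ 16.3 -10.4] tool y ang -97.93 F [-0.3 -0.   0.6] open 1.0
```

View pics/q.png

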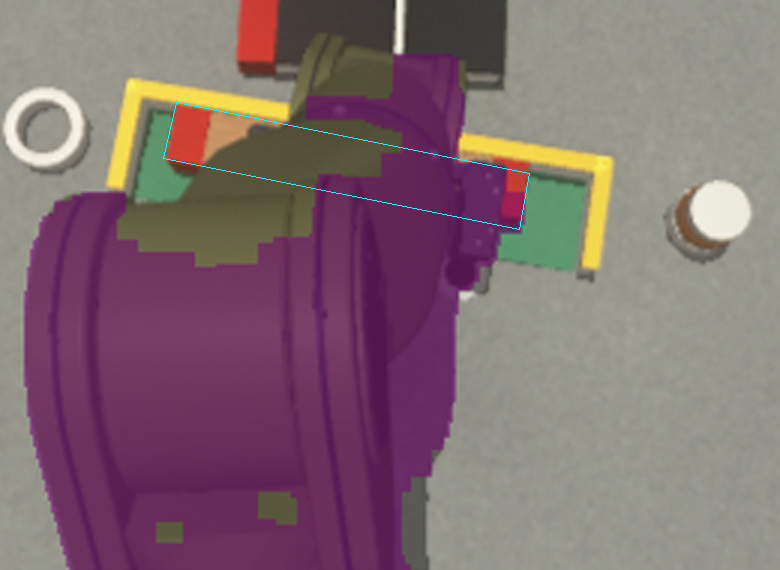

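```bash
python3 -m creep '[[0,0.002,0,0,0],[0,0.004,0,0,0],[0,0.005,0,0,0],[0,0.006,0,0,0],[0,0.006,0,0,0]]'
python3 - <<'E'
from h import *
tool(telemetry.get_state())
E
```

```text
clock: 17.92
tool_pos: [0.6039, 0.0008, 0.0205]
eef_rot: [0.998, -0.07, -0.003, -0.0]
contact_force: [-8.9, 2.1, 6.4]
opening: 1.002
clock 17.93 tcp [0.6039 0.0008 0.0205] bay [ 18.5 -10.5] tool y ang -97.99 F [-8.9  2.1  6.4] open 1.0
```

```bash
python3 -m creep '[[0,0.002,0,0,0],[0,0.003,0,0,0],[0,0.003,0,0,0],[0,0.003,0,0,0]]'; python3 -m creep '[[0,-0.01,0,0,0],[0,-0.025,0,0,0],[0,-0.045,0,0,0],[0,-0.05,0,-0.03,0],[0,-0.07,0,-0.08,0],[0,-0.1,0,-0.13,0],[0,-0.14,0,-0.16,0],[0,-0.18,0,-0.18,0],[0,-0.18,0.05,-0.18,0],[0,-0.18,0.1,-0.18,0]]'
python3 - <<'E'
from h import *
q=np.r_[frombay([.0525,.01])[0],BA]
q,p,s=look2(q,'r')
E
```

```text
clock: 18.42
tool_pos: [0.6038, 0.0008, 0.0203]
eef_rot: [0.998, -0.07, -0.006, -0.001]
contact_force: [-12.9, 2.8, 11.2]
opening: 1.002
clock: 19.68
tool_pos: [0.4197, -0.0752, 0.2015]
eef_rot: [0.998, -0.068, 0.003, 0.0]
contact_force: [0.8, -0.6, -0.3]
opening: 0.995
score 0.86 carton world [0.6415 0.0171] yaw -7.97 | bay mm [53.4 11. ] ang 0.17 err 149.3 2544
corners bay FL,FR,NR,NL [[75.0, 151.0], [76.0, -129.0], [31.0, -129.0], [30.0, 151.0]]
clock 19.73 tcp [ 0.4179 -0.0836  0.2017] bay [-153.7 -120.4] tool y ang -98.53 F [-0.2 -5.2 -0.2] open 1.0
```

View pics/r.png

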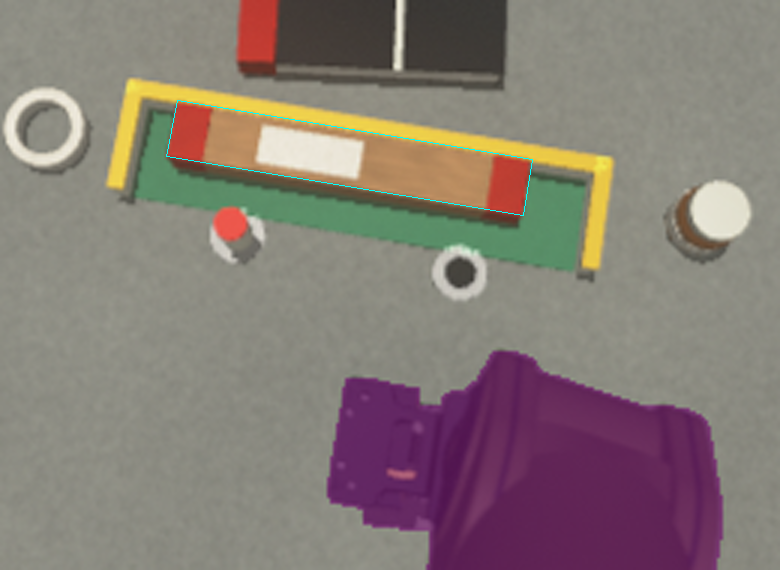

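```bash
python3 -m creep '[[0,0,0,0,0],[0,0,0,0,0]]'
python3 - <<'E'
from h import *
p=imaging.snapshot('top'); cv2.imwrite('pics/s.png',cv2.resize(p['image'][160:225,170:350],None,fx=4.4,fy=4.4,interpolation=cv2.INTER_CUBIC))
d=np.abs(p['image'].astype(int)-BG).sum(2)
for n,(a,b,c,e) in dict(jar=(195,230,358,395),tape=(165,200,136,172),ledger=(98,170,216,314),post=(206,230,207,230)).items(): print(n,(d[a:b,c:e]>60).sum(), d[a:b,c:e].mean().round(1))
p2=imaging.snapshot('scene'); cv2.imwrite('pics/s2.png',cv2.resize(p2['image'][150:260,120:360],None,fx=3.3,fy=3.3,interpolation=cv2.INTER_CUBIC))
q,p,s=look2(np.load('q.npy')); print(np.abs(s['qd']).max())
E
```

```text
clock: 20.02
tool_pos: [0.4186, -0.0731, 0.2007]
eef_rot: [0.998, -0.068, 0.001, -0.0]
contact_force: [-0.3, 0.6, -0.3]
opening: 0.997
jar 0 18.7
tape 0 19.6
ledger 0 14.0
post 0 20.8
score 0.82 carton world [0.6417 0.0178] yaw -8.12 | bay mm [53.5 11.7] ang 0.02 err 132.3 2557
corners bay FL,FR,NR,NL [[76.0, 152.0], [76.0, -128.0], [31.0, -128.0], [31.0, 152.0]]
clock 20.18 tcp [ 0.4182 -0.0732  0.2006] bay [-154.9 -110.1] tool y ang -97.8 F [ 0.1 -0.3 -0. ] open 1.0
0.00487003814497513
```

View pics/s.png

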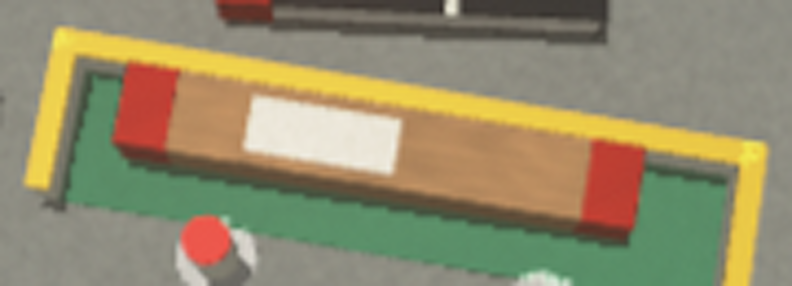

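View pics/s2.png

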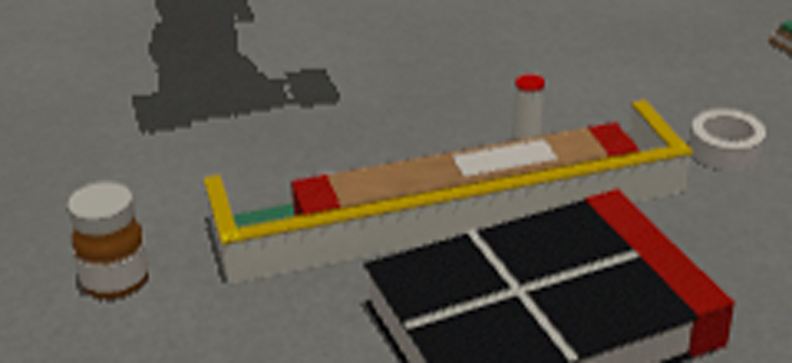

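Both views show the carton flush and parallel against the back board (upper edge at about (180,65)–(640,145) in the zoomed top crop). The jar, tape roll, ledger and post have not changed, and the hand is clear.

```bash
python3 -c "
from plant import r
print(r.finish_job())"
```

```text
the job is handed in; nothing more can be done
None
```

The carton now lies flat against the back board along its whole length, and I handed the job in at about 20 s of the 69 s allowed.

**What I did:**
1. I pushed the long near side so the left end entered the mouth beside the post.
2. I pushed the right end face lengthwise to slide the left end in behind the post.
3. I pushed the right end inward to swing it into the bay.
4. I pushed squarely with both open fingers on the near face to seat it. The seating force was about 17 N.

It was only ever pushed, never straddled, gripped or lifted.

**Last checks:**
- **Carton:** the fit put it 0.02° off the bay's direction. Its far corners came out at 76 mm and 76 mm against the board at 75 mm, which is within calibration error. Its ends are at y = -128 mm and +152 mm, clear of the end boards. The top and scene pictures both show no gap at the back board.
- **Other things:** the image areas around the jar, tape roll, ledger and post match the start picture.
- **Hand:** it finished about 0.2 m above the table in front of the bay, at rest, with a contact force of about 0 N.

**Disagreements:**
- During the final push the arm hid much of the carton, and the camera fits there were poor (once 1.8° off square). I ignored those and relied on the clear views before and after.
- The fingers stopped about 2 mm short of where I had calculated the back board contact, which is within the 2 mm calibration error.

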